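# Surface-probe reading on the copper sample

## Task

Lift the blue surface probe out of its holder and set its sprung brass tip wholly inside the black ring on the copper sample, with the probe square to the tilted copper face. Press gently, never hard, until the tip is about half-way in (about 3 N), and finish while still holding the probe there in the gripper. Do not touch the brass and aluminium samples with the probe, and leave the burner, bottle, beaker, splint pot and spatula where they are.

Things in the scene. Friction and masses are not known exactly. Their poses are not given: they have to be found in the camera images.
- probe: loose surface probe, 0.14 kg, 133 mm long, upright in the holder. Origin at its handle's centre; z from the tip towards the handle end. Handle: blue, 24 x 24 mm square (faces across x and y), 60 mm long (30 mm either side of the origin), orange cap on top; grip it here. Below: steel shank, 14 mm diameter, 30 to 85 mm under the origin, then the sprung tip to 103 mm
- plunger: sprung brass tip of the probe, 8 mm diameter, flat 6 mm end. Origin at the centre of its contact end, z along the probe to the handle. Free, it lies 103 mm below the probe's origin; pressed, it slides up to 12 mm into the shank. It starts to move at 1 N, then 0.4 N per mm (3 N at 5 mm, 5.8 N at its stop)
- holder: fixed grey block 60 x 60 x 85 mm high with an upright 19 mm hole at its centre; shank and tip hang 73 mm deep in it and the underside of the handle rests on its top. Draw the probe straight up. Origin at the centre of its underside
- copper_plate: copper (reddish) sample, plate 70 x 70 x 5 mm on a black backing 78 x 76 x 8 mm on a tilting stage. Origin at its face's centre, the middle of the black ring (20 mm inner, 26 mm outer diameter, dot in the middle), 62 mm above the bench; z is the face's outward normal, 13 to 29 degrees off vertical towards the stage's -x. The tilt hinge (along y, at the origin) is too stiff to move by pressing
- copper_stage: fixed grey base of the copper sample, 100 x 110 x 10 mm with two cheeks 28 mm wide, up to 59 mm high, at y = +-47 mm. Origin at the centre of its underside; z up
- brass_plate: the brass sample (yellow), same build and frame as the copper one, its own stage and tilt; not to be touched with the probe
- aluminium_plate: the aluminium sample (silver grey), same build and frame as the copper one, its own stage and tilt; not to be touched with the probe
- burner: loose gas burner, base 86 mm in diameter, tube 20 mm, 156 mm high, standing on the cream heat-proof mat; origin under its centre; leave alone
- bottle: loose brown glass bottle, 54 mm in diameter, 110 mm high; origin under its centre; leave alone
- beaker: loose glass beaker, 70 mm in diameter, 90 mm high; origin under its centre; leave alone
- splint_pot: loose white pot 64 mm in diameter, 85 mm high, with wooden splints standing to 160 mm; origin under its centre; leave alone
- spatula: loose spatula 180 mm long lying on the bench at the right; leave alone
Mind the look-alikes: they are no part of the job. There is more than one size of the probe; the one meant has the size given above.

How it is judged:
By the outcome, as a careful person would: the job done as asked, in the order asked, and still so for the second after the job is handed in, while the arm keeps its last pose, push and grip.
It also fails if it takes over 38 s, if anything falls off the work surface, if the arm or the gripper's body presses on something with over 40 N, if the wrist force passes 120 N, or if a joint passes its speed limit or range.

## Robot

A 6-joint arm with a two-finger parallel gripper is mounted at the origin on the work surface. World frame = base frame: x ahead of the robot, y to its left, z up, the work surface at z = 0. Lengths are in m, angles in rad, forces in N, time in s.
With the tool pointing down it reaches from about 0.225 to 0.875 m from the base axis. Payload 3.4 kg.
Tool frame: the origin (TCP) lies midway between the tips of the shut fingers; the grasp point (between the pads) lies behind it (arm.grasp_offset is the z of the grasp point in the tool frame, in m); z points along the fingers, y is the direction in which the jaws open and shut (so a half turn about z gives the same grasp; the last joint's range is limited). The gripper opens to 85 mm and grips with 20 to 120 N. Pads are 22 mm wide; open, the fingers measure 114 mm over their backs; the gripper's body (76 mm by 85 mm) begins 54 mm behind the grasp point. The pads swing forward as they close: fully open they stand 13 mm farther back than shut.
Start: joints at [0.988, 0.276, 1.505, -0, 1.361, -0.121], TCP at [0.256, 0.515, 0.231] pointing down, gripper open.
Joint ranges: [-2.89, 2.89], [-0.75, 2.08], [0.22, 2.7], [-1.18, 4.32], [0.11, 2.71], [-2.7, 2.7]. Speed limits (rad/s): [2.57, 2.57, 3.14, 3.14, 3.14, 3.14].

## Interface

Orientations are given as [roll, pitch, yaw] about the fixed x, y, z axes, in that order (R = Rz(yaw) Ry(pitch) Rx(roll)).
In Python, from rig import arm gives the robot as it stands.
- The arm moves only by the tool send_rows, never from a script. Its arguments are lists of equal length, an entry for each row: "jaw": the opening, from 0 (shut) to 1 (fully open); "translation": the shift along the tool's x, y, z in m, a list of three; "twist": the turn about the tool's z in rad. In form: {"jaw": [jaw, ...], "translation": [[dx, dy, dz], ...], "twist": [twist, ...]}. A call has 1 to 20 rows; each row shifts and turns the pose as measured when the row begins, along the tool's axes as they then stand; what a row does not reach is not made up. A row lasts 1/8 s, in which the tool goes at most 62.5 mm and 10.7 degrees, less where a joint would pass 70% of its speed; a pose out of reach is approached as far as the arm can. A call with a gripper value outside its range is refused whole. The fingers move at their own pace and stop on an object; "newtons" is the grip in N (left out, the last holds). Time passes only in rows, so rows that do not move let the fingers close. It gives the time, the measured TCP pose, the force and the opening at its end, in the units of the state.
- arm.get_state(): the state, without advancing time (a new reading comes with each control period).
- arm.grab_frame(name): name is "scene" or "top" or "wrist"; returns a dict with "image" (480x640x3 uint8, blue, green, red), "z_map" (480x640 float32, m along the optical axis (not along the pixel's ray), 0 where there is no reading), "camera_matrix" (3x3 intrinsics, pixels), "position" and "attitude" of the camera in the world. Camera axes: x right, y down, z forward; pixel columns grow to the right and rows downward; lengths in m; the calibration is good to about 2 mm. The wrist camera is an equidistant fisheye: a pixel r from the principal point sees the ray r / f radians off the axis. A picture is of the moment at which its call begins.
- arm.finish_job(): hands the job in, once; it reports no verdict.
Trained networks look in a picture, given as the dict that the camera call returned (one of the last four; its "shot" number tells which), for a name from the list of things; names that differ only in an ending like _2 or _b are one class to them, and where a whole thing is asked for, a point or a joint stands for the part that bears it (a point fixed in the world has none). Each returns a list of dicts, best first, with "score" (0 to 1); they miss things now and then, are a little off and sometimes report something else, mostly with a low value. They report only what shows in the picture. A call takes as long as a camera call. They do not tell look-alikes from the thing itself.
- arm.spot_in(query, picture): "location" ([column, row] as shares, 0 to 1, of the picture: columns of its width, rows of its height, amid what is visible of it).
- arm.regions_of(query, picture): "pixels" (480x640 bool, what is visible of it) and "location" ([column, row] as shares, 0 to 1, of the picture: columns of its width, rows of its height, amid what is visible of it).
- arm.tip_of(query, picture): "location" ([column, row] as shares, 0 to 1, of the picture: columns of its width, rows of its height: a listed point, or the origin of a listed thing).
The state is a dict: "time_s": time; "qpos": joint angles; "dq": joint speeds; "tau": joint torques, N m; "position": TCP position; "ee_rot": TCP orientation; "contact_force": force on the tool from outside, world axes, zero at the start; "torque": the same for the moment, N m; "finger_gap": opening from 0.0 (shut) to 1.0 (fully open).
Only numpy, scipy, OpenCV 4.12 (cv2) and the standard library are available. Lean on these libraries where they do the work, as an engineer would, in place of code of your own. Each camera call takes 0.05 s, during which the arm holds its last target. There are 200 camera calls.

## Working session

There is one attempt and no reset: what is moved stays moved. The work goes in short steps, Python scripts to look and compute and a tool call to move; the robot and the scene stay as the last step left them, time stands still between calls to the robot, and variables do not carry over. Pictures are saved under pics/ and viewed, about 8 in all and at most 12, crops included, and the job is handed in when it is done.

Besides the shell and the picture viewer there is one more tool, called after "Emit:" as a command line: name --pt "numbers of a row" for each row, then --argument value for the rest. send_rows: Moves the arm, as the interface text tells. Its arguments: {"type":"object","properties":{"jaw":{"type":"array"},"translation":{"type":"array"},"twist":{"type":"array"},"newtons":{"type":"number"}},"required":["jaw","translation","twist"]}

```bash
ls; mkdir -p pics; cat > h.py <<'E'
import numpy as np, cv2
from scipy.spatial.transform import Rotation as R
from rig import arm
def Rot(a):
    a=np.array(a,float)
    return a if a.shape==(3,3) else R.from_euler('xyz',a).as_matrix()
def cloud(f):
    K=f["camera_matrix"];z=f["z_map"];v,u=np.mgrid[0:480,0:640]
    P=np.stack([(u-K[0][2])/K[0][0]*z,(v-K[1][2])/K[1][1]*z,z],-1)
    W=P@Rot(f["attitude"]).T+np.array(f["position"]); W[z==0]=np.nan
    return W
E
python3 - <<'E'
from h import *
s=arm.get_state();print(s, arm.grasp_offset)
for n in ("scene","top"):
    f=arm.grab_frame(n);cv2.imwrite(f"pics/{n}0.png",f["image"]);W=cloud(f);np.save(n+"W.npy",W)
    print(n,f["position"],f["attitude"],f["camera_matrix"])
    for q in ("probe","holder","copper_plate","brass_plate","aluminium_plate","copper_stage","burner","bottle","beaker","splint_pot"):
        for d in arm.regions_of(q,f)[:3]:
            m=d["pixels"];print(q,round(d["score"],2),np.round(np.array(d["location"])*[640,480]),m.sum(),np.round(np.nanmedian(W[m],0),3),np.round(np.nanpercentile(W[m][:,2],[2,98]),3))
E
```

```text
pics
{'time_s': 0.0, 'qpos': array([ 9.88006498e-01,  2.76604878e-01,  1.50612826e+00,  3.13284666e-05,
        1.36070312e+00, -1.21007786e-01]), 'dq': array([ 0.00049657,  0.0010405 ,  0.00158163,  0.00070466, -0.00085021,
       -0.00115154]), 'tau': array([ 2.63092465e-03, -4.16768968e+01, -2.45807701e+01,  2.65468952e-04,
        1.05914837e-02, -7.85765991e-06]), 'position': array([0.25589556, 0.51433343, 0.23043602]), 'ee_rot': array([-3.13976623e+00, -2.52949866e-04,  2.67980382e+00]), 'contact_force': array([-0.00483326,  0.50549688,  0.59556181]), 'torque': array([ 0.01145466, -0.00432231,  0.00470313]), 'finger_gap': 0.9998391746607869} -0.0187
scene [1.15686432 0.18999181 0.86246374] [-2.44569335  0.01637794  1.96553224] [[445.78464426   0.         318.1702304 ]
 [  0.         445.78464426 245.53291095]
 [  0.           0.           1.        ]]
probe 0.89 [494. 246.] 360 [0.45  0.295 0.123] [0.083 0.147]
probe 0.73 [454. 212.] 634 [0.393 0.194 0.135] [0.008 0.176]
probe 0.68 [541. 264.] 886 [0.48  0.391 0.137] [0.014 0.176]
holder 0.57 [482. 268.] 1288 [0.463 0.292 0.061
[... 1127 characters left out ...]
0.123  0.062] [0.045 0.073]
copper_plate 0.54 [157. 256.] 557 [0.564 0.325 0.076] [0.012 0.113]
brass_plate 0.59 [256. 229.] 1097 [0.628 0.103 0.062] [0.046 0.074]
aluminium_plate 0.61 [442. 302.] 1163 [ 0.439 -0.323  0.062] [0.045 0.073]
aluminium_plate 0.3 [388. 150.] 847 [ 0.809 -0.212  0.046] [-0.     0.093]
burner 0.89 [161. 190.] 1041 [0.72  0.334 0.019] [0.008 0.162]
burner 0.46 [161. 309.] 213 [0.437 0.289 0.143] [0.087 0.15 ]
burner 0.37 [157. 252.] 559 [0.564 0.325 0.076] [0.015 0.113]
bottle 0.97 [158. 250.] 578 [0.565 0.325 0.076] [0.012 0.113]
beaker 0.68 [389. 149.] 870 [ 0.81  -0.212  0.047] [-0.     0.093]
splint_pot 0.73 [471. 215.] 885 [ 0.643 -0.392  0.062] [-0.001  0.155]
```

```bash
python3 - <<'E'
import cv2
a=cv2.imread("pics/scene0.png");cv2.imwrite("pics/a.png",cv2.resize(a[150:420,130:600],None,fx=1.7,fy=1.7,interpolation=cv2.INTER_CUBIC))
b=cv2.imread("pics/top0.png");cv2.imwrite("pics/b.png",cv2.resize(b[130:400,80:500],None,fx=1.9,fy=1.9,interpolation=cv2.INTER_CUBIC))
E
```

```text
(no output)
```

View pics/a.png

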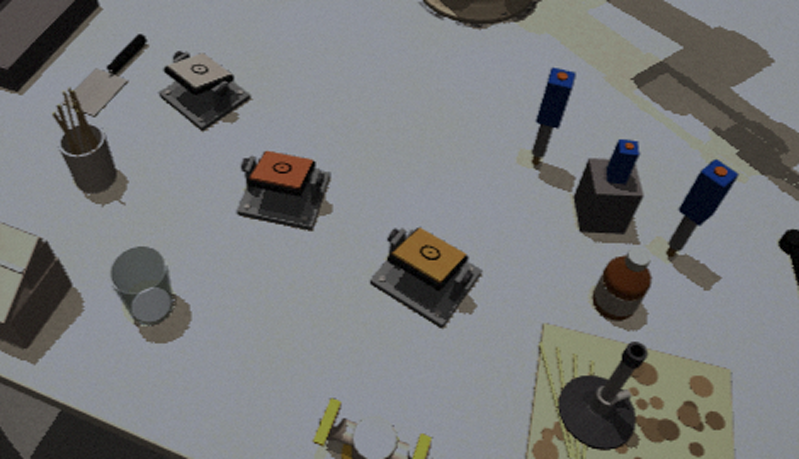

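View pics/b.png

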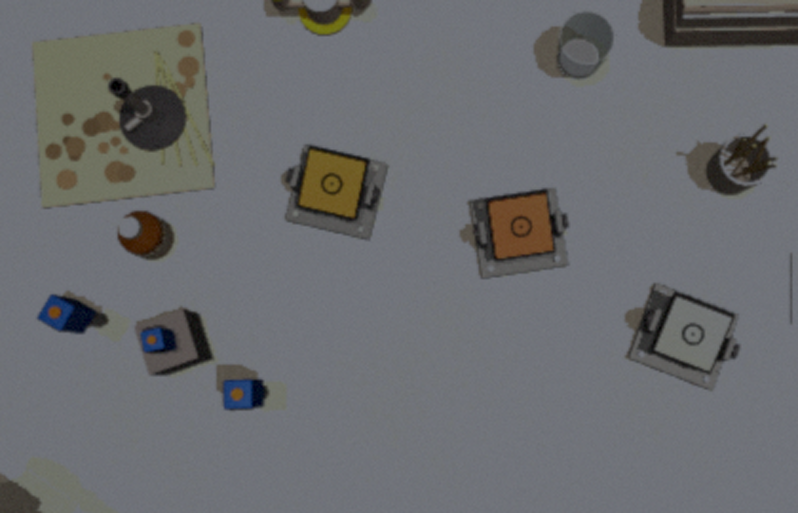

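```bash
cat > m.py <<'E'
from h import *
def plane(P):
    P=P[~np.isnan(P).any(1)]
    for _ in range(6):
        c=np.median(P,0) if _==0 else P.mean(0);n=np.linalg.svd(P-c,full_matrices=False)[2][2];d=(P-c)@n;P=P[abs(d)<max(.0025,0)] if _ else P[abs(d)<.008]
    n=n*np.sign(n[2]);return P.mean(0),n,len(P)
E
python3 - <<'E'
from m import *
for n in ("scene","top"):
    f=arm.grab_frame(n);W=cloud(f);hsv=cv2.cvtColor(f["image"],cv2.COLOR_BGR2HSV)
    d=arm.regions_of("copper_plate",f)
    t=[x for x in d if np.nanmedian(W[x["pixels"]][:,1])<-.05][0]
    m=t["pixels"]; m=cv2.erode(m.astype('u1'),np.ones((3,3)))>0
    c,nn,k=plane(W[m]);print(n,"copper",c.round(4),nn.round(3),k,"tilt",np.degrees(np.arccos(nn[2])).round(1),"az",np.degrees(np.arctan2(nn[1],nn[0])).round(1))
    # full orange hull centre & rect
    mm=(abs(W[...,0]-.58)<.1)&(abs(W[...,1]+.12)<.1)&(hsv[...,1]>110)
    P=W[mm];P=P[~np.isnan(P).any(1)];print(np.median(hsv[mm],0),P.mean(0).round(4))
    e1=np.array([nn[2],0,-nn[0]]);e1/=np.linalg.norm(e1);e2=np.cross(nn,e1)
    Q=np.stack([(P-c)@e1,(P-c)@e2],1).astype('f4');r=cv2.minAreaRect(Q);print(r,(c+e1*r[0][0]+e2*r[0][1]).round(4))
    print([ (x["score"],np.array(x["location"])*[640,480]) for x in arm.tip_of("copper_plate",f)[:3]])
    for x in arm.tip_of("copper_plate",f)[:2]:
        u,v=(np.array(x["location"])*[640,480]).round().astype(int);print(W[v,u])
    for q,y0,z0,z1 in (("handle",.29,.135,.16),("holdertop",.29,.075,.095)):
        mm=(abs(W[...,0]-.432)<.05)&(abs(W[...,1]-y0)<.05)&(W[...,2]>z0)&(W[...,2]<z1)
        if q=="handle": print("n",mm.sum())
        P=W[mm];r=cv2.minAreaRect(P[:,:2].astype('f4'));print(q,r,np.median(P[:,2]))
    for c0 in ((.467,.386),(.377,.188)):
        mm=(np.hypot(W[...,0]-c0[0],W[...,1]-c0[1])<.04)&(W[...,2]>.16)
        print("look",cv2.minAreaRect(W[mm][:,:2].astype('f4')))
E
```

```text
scene copper [ 0.5738 -0.1228  0.0622] [-0.272 -0.03   0.962] 434 tilt 15.9 az -173.7
[  9. 169. 134.] [ 0.5792 -0.1227  0.063 ]
((0.0020180530846118927, -0.004659172147512436), (0.07589203864336014, 0.08373341709375381), 8.886573791503906) [ 0.5758 -0.1275  0.0626]
[(0.79, array([293.312, 248.688])), (0.18, array([384.576, 296.688]))]
[ 0.57701888 -0.12913191  0.06324817]
[0.62268675 0.10752403 0.0608713 ]
n 137
handle ((0.44177937507629395, 0.2952166497707367), (0.024855153635144234, 0.02339102141559124), 11.336312294006348) 0.14460432852281557
holdertop ((0.44038617610931396, 0.2954138219356537), (0.06408929079771042, 0.06140601262450218), 18.585277557373047) 0.08460020424006992
look ((0.4719596803188324, 0.3936077058315277), (0.031782686710357666, 0.03447439521551132), 60.664794921875)
look ((0.3815845251083374, 0.19374316930770874), (0.03409556671977043, 0.030869172886013985), 2.0040884017944336)
top copper [ 0.5709 -0.1232  0.0622] [-0.292 -0.034  0.956] 570 tilt 17.1 az -173.4
[ 14. 159. 112.] [ 0.5715 -0.1228  0.0622]
((-0.000268053263425827, -0.0005482621490955353), (0.07353319227695465, 0.07334131002426147), 7.503616809844971) [ 0.5706 -0.1237  0.0621]
[(0.8, array([350.912, 247.296]))]
[ 0.57426643 -0.11677201  0.0652701 ]
n 143
handle ((0.43775326013565063, 0.29536938667297363), (0.024460071697831154, 0.025319082662463188), 13.95009708404541) 0.1452350340074362
holdertop ((0.43778684735298157, 0.2957010269165039), (0.06070684641599655, 0.06105256453156471), 17.743955612182617) 0.08492402563151613
look ((0.467583030462265, 0.3947150707244873), (0.03271416574716568, 0.033341631293296814), 61.385440826416016)
look ((0.37635472416877747, 0.19341076910495758), (0.031129954382777214, 0.030626116320490837), 89.09452056884766)
```

```bash
cat >> h.py <<'E'
def go(p,yaw_deg=None):
    s=arm.get_state();M=Rot(s["ee_rot"]);d=M.T@(np.array(p)-s["position"])
    y=np.degrees(s["ee_rot"][2])
    print("t",round(s["time_s"],2),"pos",np.round(s["position"],4),"rpy",np.degrees(s["ee_rot"]).round(2),"F",np.round(s["contact_force"],2),"gap",round(s["finger_gap"],3),"shift",d.round(4),end=" ")
    if yaw_deg is not None: print("twist",round(float(-np.radians((yaw_deg-y+180)%360-180)),3),end="")
    print()
E
python3 - <<'E'
from h import *
go([.4395,.2954,.215],193)
E
```

```text
t 1.5 pos [0.2562 0.5148 0.2313] rpy [179.99   0.   153.54] F [-0.27 -0.09 -0.58] gap 1.001 shift [-0.2619 -0.1148  0.0163] twist -0.689
```

Emit:
send_rows --jaw '[1,1,1,1,1]' --pt "0 0 0" --pt "0 0 0" --pt "0 0 0" --pt "0 0 0" --pt "0 0 0" --twist '[-0.17,-0.17,-0.17,-0.18,0]' --newtons 20

```text
time_s: 2.12
position: [0.2562, 0.5148, 0.2313]
ee_rot: [3.142, 0.0, -2.893]
contact_force: [0.6, 0.3, 0.8]
finger_gap: 1.0
```

```bash
python3 - <<'E'
from h import *
go([.4395,.2954,.215],193)
E
```

```text
t 2.12 pos [0.2562 0.5148 0.2313] rpy [ 180.      0.   -165.76] F [0.59 0.35 0.83] gap 1.0 shift [-0.1237 -0.2577  0.0163] twist 0.022
```

Emit:
send_rows --jaw '[1,1,1,1,1,1,1]' --pt "-0.021 -0.043 0" --pt "-0.021 -0.043 0" --pt "-0.021 -0.043 0" --pt "-0.021 -0.043 0" --pt "-0.02 -0.043 0.008" --pt "-0.02 -0.043 0.008" --pt "0 0 0" --twist '[0,0,0,0,0,0.02,0]'

```text
time_s: 3.0
position: [0.4444, 0.2891, 0.2151]
ee_rot: [3.14, 0.004, -2.934]
contact_force: [-0.3, -0.3, -0.9]
finger_gap: 0.999
```

```bash
python3 - <<'E'
from h import *
go([.4395,.2954,.097],193)
f=arm.grab_frame("wrist");cv2.imwrite("pics/w1.png",f["image"]);W=cloud(f)
print(f["camera_matrix"],f["position"],f["attitude"])
np.savez("w1.npz",z=f["z_map"],K=f["camera_matrix"],p=f["position"],a=f["attitude"])
E
```

```text
t 3.0 pos [0.4444 0.2891 0.2151] rpy [ 179.9     0.22 -168.11] F [-0.29 -0.25 -0.88] gap 0.999 shift [0.004  0.0069 0.1181] twist -0.019
[[371.64829954   0.         319.55194576]
 [  0.         371.64829954 234.81193801]
 [  0.           0.           1.        ]] [0.36138169 0.27130535 0.35788272] [ 2.80476504e+00 -2.71331501e-03  1.77757109e+00]
```

View pics/w1.png

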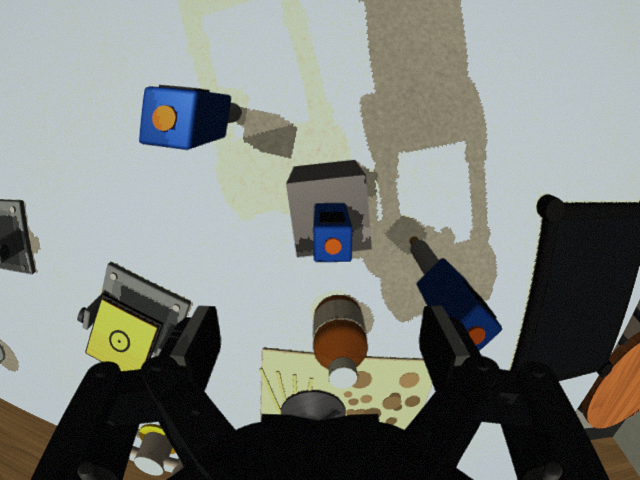

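```bash
cat >> h.py <<'E'
def fcloud(z,K,p,a):
    v,u=np.mgrid[0:480,0:640];x=(u-K[0][2])/K[0][0];y=(v-K[1][2])/K[1][1];r=np.hypot(x,y)+1e-9
    k=np.tan(r)/r;P=np.stack([x*k*z,y*k*z,z],-1);W=P@Rot(a).T+np.array(p);W[(z==0)|(r>1.4)]=np.nan;return W
E
python3 - <<'E'
from h import *
d=np.load("w1.npz");W=fcloud(d["z"],d["K"],d["p"],d["a"])
w=W[150:265,280:385].reshape(-1,3)
for a,b in ((.135,.155),(.08,.092)):
    P=w[(w[:,2]>a)&(w[:,2]<b)];print(len(P),cv2.minAreaRect(P[:,:2].astype('f4')),np.median(P[:,2]))
E
```

```text
1583 ((0.4382605254650116, 0.2959379255771637), (0.025221727788448334, 0.023849094286561012), 12.32052993774414) 0.14524299754311745
4088 ((0.43908172845840454, 0.2963423728942871), (0.061175208538770676, 0.06037122383713722), 18.052583694458008) 0.08538795026413398
```

Emit:
send_rows --jaw '[0.8,0.8,0.8,0.8,0.8,0.8]' --pt "0.005 0.007 0" --pt "0 0 0.035" --pt "0 0 0.035" --pt "0 0 0.03" --pt "0 0 0.015" --pt "0 0 0" --twist '[0,0,0,0,0,0]'

```text
time_s: 3.8
position: [0.4314, 0.3068, 0.1002]
ee_rot: [3.133, 0.007, -2.927]
contact_force: [-0.6, -0.5, 0.1]
finger_gap: 0.803
```

```bash
python3 - <<'E'
from h import *
go([.4385,.2955,.097],192.3)
E
```

```text
t 3.8 pos [0.4314 0.3068 0.1002] rpy [ 179.5     0.41 -167.72] F [-0.6 -0.5  0.1] gap 0.803 shift [-0.0045 -0.0126  0.0031] twist -0.0
```

Emit:
send_rows --jaw '[0.8,0.8,0.8]' --pt "-0.004 -0.011 0.002" --pt "0 0 0" --pt "0 0 0" --twist '[0,0,0]'

```text
time_s: 4.18
position: [0.4385, 0.2984, 0.1004]
ee_rot: [3.132, 0.011, -2.926]
contact_force: [-0.3, -0.5, -0.3]
finger_gap: 0.797
```

```bash
python3 - <<'E'
from h import *
go([.4385,.2955,.097],192.3)
E
```

```text
t 4.17 pos [0.4385 0.2984 0.1004] rpy [ 179.42    0.65 -167.62] F [-0.29 -0.53 -0.31] gap 0.797 shift [ 0.0007 -0.0029  0.0034] twist 0.001
```

Emit:
send_rows --jaw '[0.8,0.5,0.2,0.1,0.1,0.1,0.1,0.1]' --pt "0 -0.003 0.004" --pt "0 0 0" --pt "0 0 0" --pt "0 0 0" --pt "0 0 0" --pt "0 0 0" --pt "0 0 0" --pt "0 0 0" --twist '[0,0,0,0,0,0,0,0]' --newtons 40

```text
time_s: 5.18
position: [0.4397, 0.2952, 0.0969]
ee_rot: [3.131, 0.013, -2.926]
contact_force: [0.8, 0.0, -0.4]
finger_gap: 0.274
```

```bash
python3 - <<'E'
from h import *
go([.4385,.2955,.25],192.3)
E
```

```text
t 5.17 pos [0.4397 0.2952 0.0969] rpy [ 179.4     0.72 -167.66] F [ 0.77  0.   -0.41] gap 0.274 shift [-0.0008  0.0021 -0.1531] twist 0.001
```

Emit:
send_rows --jaw '[0.1,0.1,0.1,0.1,0.1,0.1]' --pt "0 0 -0.02" --pt "0 0 -0.03" --pt "0 0.001 -0.03" --pt "0 0 -0.03" --pt "0 0 0" --pt "0 0 0" --twist '[0,0,0,0,0,0]'

```text
time_s: 5.92
position: [0.4369, 0.2943, 0.2063]
ee_rot: [3.132, 0.007, -2.927]
contact_force: [0.7, -0.5, -0.9]
finger_gap: 0.279
```

```bash
python3 - <<'E'
from h import *
go([.491,.313,.207],198)
E
```

```text
t 5.92 pos [0.4369 0.2943 0.2063] rpy [ 179.45    0.41 -167.68] F [ 0.73 -0.45 -0.93] gap 0.279 shift [-0.0568  0.0067 -0.0002] twist -0.099
```

Emit:
send_rows --jaw '[0.1,0.1,0.1,0.1,0.1]' --pt "-0.02 0.002 0" --pt "-0.02 0.002 0" --pt "-0.018 0.002 0" --pt "0 0 0" --pt "0 0 0" --twist '[-0.05,-0.05,0,0,0]'

```text
time_s: 6.55
position: [0.4885, 0.3141, 0.1993]
ee_rot: [3.134, -0.006, -2.825]
contact_force: [-0.5, -0.0, -1.5]
finger_gap: 0.276
```

```bash
python3 - <<'E'
from h import *
go([.491,.313,.115],198)
f=arm.grab_frame("scene");cv2.imwrite("pics/s2.png",cv2.resize(f["image"][150:350,380:600],None,fx=3,fy=3))
E
```

```text
t 6.55 pos [0.4885 0.3141 0.1993] rpy [ 179.59   -0.35 -161.86] F [-0.46 -0.04 -1.54] gap 0.276 shift [-0.0025 -0.0024  0.0843] twist 0.002
```

View pics/s2.png

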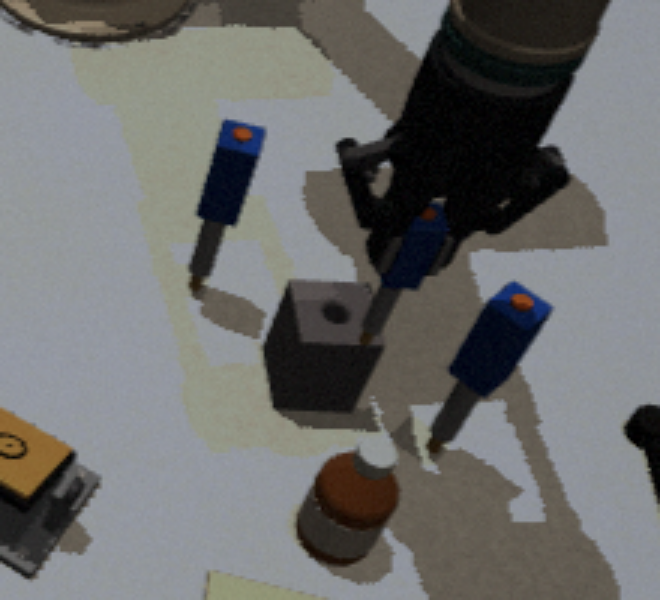

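Emit:
send_rows --jaw '[0.1,0.1,0.1,0.1,0.1,0.1]' --pt "0 0 0.03" --pt "-0.002 0 0.03" --pt "0 0 0.02" --pt "0 0 0.005" --pt "0 0 0" --pt "0 0 0" --twist '[0,0,0,0,0,0]' --newtons 20

```text
time_s: 7.35
position: [0.4884, 0.315, 0.1154]
ee_rot: [3.134, -0.002, -2.825]
contact_force: [0.6, 0.0, -0.1]
finger_gap: 0.276
```

```bash
python3 - <<'E'
from h import *
e=np.array([.951,.309,0]);c=np.array([.439,.2963,.115])
go(c+e*.038,198)
E
```

```text
t 7.35 pos [0.4884 0.315  0.1154] rpy [ 1.7955e+02 -1.1000e-01 -1.6187e+02] F [ 0.6   0.04 -0.07] gap 0.276 shift [ 0.0148 -0.0025  0.0004] twist 0.002
```

Emit:
send_rows --jaw '[0.1,0.1,0.1,0.1,0.1,0.1]' --pt "0.01 -0.001 0" --pt "0.005 0 0" --pt "0.005 0 0" --pt "0.005 0 0" --pt "0.002 0 0" --pt "0 0 0" --twist '[0,0,0,0,0,0]'

```text
time_s: 8.1
position: [0.472, 0.309, 0.1198]
ee_rot: [3.132, 0.026, -2.825]
contact_force: [0.8, 0.7, -1.1]
finger_gap: 0.275
```

```bash
python3 - <<'E'
from h import *
e=np.array([.951,.309,0]);c=np.array([.439,.2963,.115])
go(c+e*.0227,198)
E
```

```text
t 8.1 pos [0.472  0.309  0.1198] rpy [ 179.45    1.48 -161.88] F [ 0.83  0.67 -1.12] gap 0.275 shift [ 0.0127 -0.0019  0.0045] twist 0.002
```

Emit:
send_rows --jaw '[0.1,0.1,0.1,0.1,0.1,0.1]' --pt "0.004 -0.001 0.002" --pt "0.004 0 0.002" --pt "0.004 0 0" --pt "0.004 0 0" --pt "0 0 0" --pt "0 0 0" --twist '[0,0,0,0,0,0]'

```text
time_s: 8.85
position: [0.4705, 0.3083, 0.1206]
ee_rot: [3.129, 0.06, -2.826]
contact_force: [3.4, 1.0, -1.2]
finger_gap: 0.275
```

```bash
python3 - <<'E'
from h import *
e=np.array([.951,.309,0]);c=np.array([.439,.2963,.115])
go(c+e*.0227,198)
E
```

```text
t 8.85 pos [0.4705 0.3083 0.1206] rpy [ 179.28    3.44 -161.89] F [ 3.36  0.99 -1.18] gap 0.275 shift [ 0.0113 -0.0017  0.0049] twist 0.002
```

Emit:
send_rows --jaw '[0.1,0.1,0.1,0.1]' --pt "0.01 0 0.003" --pt "0.01 0 0.003" --pt "0.01 0 0.002" --pt "0.01 0 0" --twist '[0,0,0,0]'

```text
time_s: 9.35
position: [0.4496, 0.302, 0.1178]
ee_rot: [3.127, 0.102, -2.825]
contact_force: [8.9, 3.2, -2.9]
finger_gap: 0.277
```

```bash
cat >> h.py <<'E'
def probe_axis(fn="scene",show=None):
    """shank axis from blue handle edges is poor; fit line to depth points near the tool: handle(blue)+shank"""
    f=arm.grab_frame(fn);W=cloud(f);s=arm.get_state()
    hsv=cv2.cvtColor(f["image"],cv2.COLOR_BGR2HSV)
    if show: cv2.imwrite(show,f["image"])
    return f,W,hsv,s
E
python3 - <<'E'
from h import *
e=np.array([.951,.309,0]);c=np.array([.439,.2963,.115])
go(c+e*.0227,198)
f,W,hsv,s=probe_axis()
p=s["position"]
m=(np.linalg.norm(W[...,:2]-p[:2],axis=-1)<.05)&(W[...,2]>.09)&(W[...,2]<.19)&(abs(hsv[...,0].astype(int)-112)<14)&(hsv[...,1]>140)
P=W[m];C=P.mean(0);u=np.linalg.svd(P-C,full_matrices=False)[2][0];print(m.sum(),C.round(3),(u*np.sign(u[2])).round(3))
cv2.imwrite("pics/s3.png",cv2.resize(f["image"][170:300,440:570],None,fx=4,fy=4,interpolation=cv2.INTER_CUBIC))
E
```

```text
t 9.35 pos [0.4496 0.302  0.1178] rpy [ 179.18    5.86 -161.86] F [ 8.86  3.21 -2.94] gap 0.277 shift [-0.0105 -0.0022  0.0039] twist 0.002
362 [0.461 0.303 0.146] [-0.383  0.091  0.919]
```

View pics/s3.png

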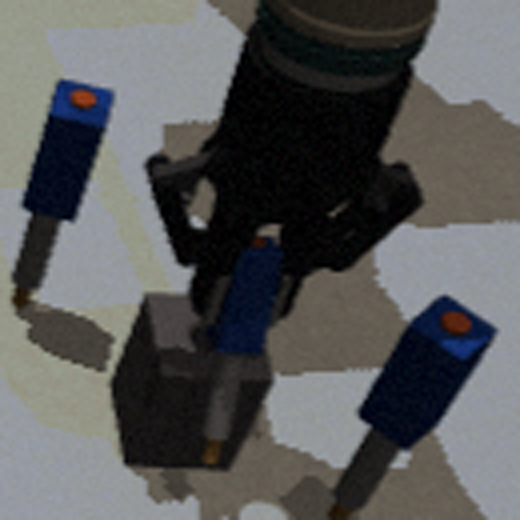

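Emit:
send_rows --jaw '[0.1,0.1,0.1,0.1,0.1,0.1,0.1]' --pt "-0.01 0 0" --pt "0 0 -0.02" --pt "0 0 -0.03" --pt "0 0 -0.03" --pt "0 0 -0.02" --pt "0 0 0" --pt "0 0 0" --twist '[0,0,0,0,0,0,0]' --newtons 40

```text
time_s: 10.28
position: [0.4393, 0.2962, 0.2149]
ee_rot: [3.13, 0.07, -2.825]
contact_force: [0.1, 0.6, -2.5]
finger_gap: 0.282
```

```bash
python3 - <<'E'
from h import *
go([.439,.2963,.2],198)
f=arm.grab_frame("wrist");cv2.imwrite("pics/w2.png",f["image"])
W=fcloud(f["z_map"],f["camera_matrix"],f["position"],f["attitude"]);np.save("w2W.npy",W)
s=arm.get_state();p=np.array(s["position"]);np.save("w2s.npy",np.r_[p,s["ee_rot"]])
E
```

```text
t 10.28 pos [0.4393 0.2962 0.2149] rpy [ 179.34    3.99 -161.84] F [ 0.15  0.62 -2.55] gap 0.282 shift [0.0013 0.     0.0148] twist 0.003
```

View pics/w2.png

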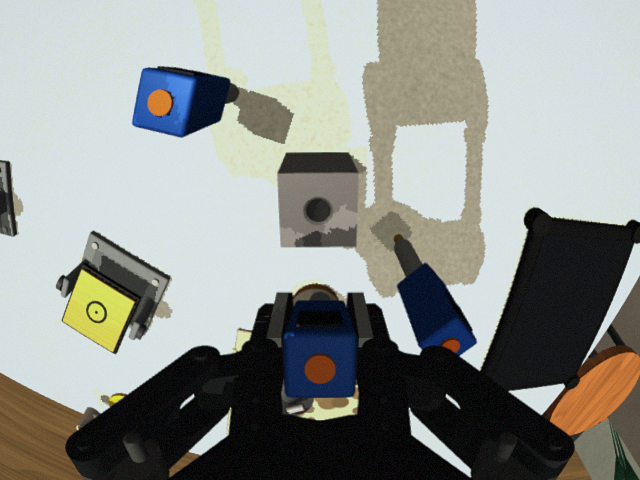

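```bash
cat >> m.py <<'E'
def handle_axis(W,img,rows=(285,415),cols=(270,370),reps=600):
    hsv=cv2.cvtColor(img,cv2.COLOR_BGR2HSV);m=np.zeros(W.shape[:2],bool)
    m[rows[0]:rows[1],cols[0]:cols[1]]=1
    m&=(hsv[...,1]>120)&(((hsv[...,0]>100)&(hsv[...,0]<130))|((hsv[...,0]<20)&(hsv[...,2]>80)))
    P=W[m];P=P[~np.isnan(P).any(1)];c=np.median(P,0);P=P[np.linalg.norm(P-c,axis=1)<.06]
    out=[];rng=np.random.default_rng(0)
    for k in range(2):
        b=None
        for _ in range(reps):
            t=P[rng.choice(len(P),3,0)];n=np.cross(t[1]-t[0],t[2]-t[0]);L=np.linalg.norm(n)
            if L<1e-5: continue
            i=abs((P-t[0])@(n/L))<.0012
            if b is None or i.sum()>b.sum(): b=i
        Q=P[b];cc=Q.mean(0);n=np.linalg.svd(Q-cc,full_matrices=False)[2][2];n*=np.sign(n[2]) or 1
        out.append((b.sum(),cc.round(4),n.round(4),np.degrees(np.arccos(abs(n[2]))).round(2)));P=P[~b]
    return out
E
python3 - <<'E'
from m import *
W=np.load("w2W.npy");img=cv2.imread("pics/w2.png")
for o in handle_axis(W,img): print(*o)
s=np.load("w2s.npy");print(Rot(s[3:])[:,1:].T)
E
```

```text
3598 [0.4299 0.2923 0.2613] [-0.3666 -0.1377  0.9201] 23.06
1210 [0.4295 0.2927 0.2341] [0.8772 0.2854 0.3862] 67.28
[[-0.31245492  0.94986257  0.01153329]
 [ 0.06263139  0.03271415 -0.99750042]]
```

Emit:
send_rows --jaw '[0.1,0.1,0.1,0.1,0.1,0.1,0.1,0.1,0.1,0.1,0.1,0.1]' --pt "0 0 0" --pt "0 -0.03 -0.005" --pt "0 -0.05 0" --pt "0 -0.05 0" --pt "0 -0.05 0" --pt "0 -0.05 0" --pt "0 -0.05 0" --pt "0 -0.05 0" --pt "0 -0.05 0" --pt "0 -0.03 0" --pt "0 0 0" --pt "0 0 0" --twist '[0.1,0.1,0,0,0,0,0,0,0,0,0,0]' --newtons 80

```text
time_s: 11.82
position: [0.4822, -0.1222, 0.1943]
ee_rot: [3.11, 0.038, -3.03]
contact_force: [0.2, 0.5, -1.4]
finger_gap: 0.272
```

```bash
python3 - <<'E'
from h import *
go([.532,-.128,.19],186.5)
E
```

```text
t 11.82 pos [ 0.4822 -0.1222  0.1943] rpy [ 178.21    2.15 -173.62] F [ 0.2   0.51 -1.39] gap 0.272 shift [-0.0486 -0.0115  0.0058] twist -0.002
```

Emit:
send_rows --jaw '[0.1,0.1,0.1,0.1,0.1]' --pt "-0.024 -0.003 0" --pt "-0.024 -0.003 0" --pt "0 0 0" --pt "0 0 0" --pt "0 0 0" --twist '[0,0,0,0,0]'

```text
time_s: 12.45
position: [0.5277, -0.1164, 0.1942]
ee_rot: [3.106, 0.031, -3.024]
contact_force: [0.0, 1.2, -0.2]
finger_gap: 0.273
```

```bash
python3 - <<'E'
from m import *
go([.532,-.128,.19],186.5)
f=arm.grab_frame("wrist");cv2.imwrite("pics/w3.png",f["image"])
W=fcloud(f["z_map"],f["camera_matrix"],f["position"],f["attitude"]);np.save("w3W.npy",W)
for o in handle_axis(W,f["image"]): print(*o)
f=arm.grab_frame("top");cv2.imwrite("pics/t3.png",f["image"])
f=arm.grab_frame("scene");cv2.imwrite("pics/s4.png",cv2.resize(f["image"][170:330,200:400],None,fx=4,fy=4,interpolation=cv2.INTER_CUBIC))
E
```

```text
t 12.45 pos [ 0.5277 -0.1164  0.1942] rpy [ 177.95    1.78 -173.27] F [ 0.03  1.23 -0.21] gap 0.273 shift [-0.0028 -0.0122  0.0038] twist 0.004
3621 [ 0.5195 -0.119   0.2408] [-0.3571 -0.0768  0.9309] 21.42
1217 [ 0.5185 -0.1182  0.2129] [0.9317 0.0974 0.3499] 69.52
```

View pics/w3.png

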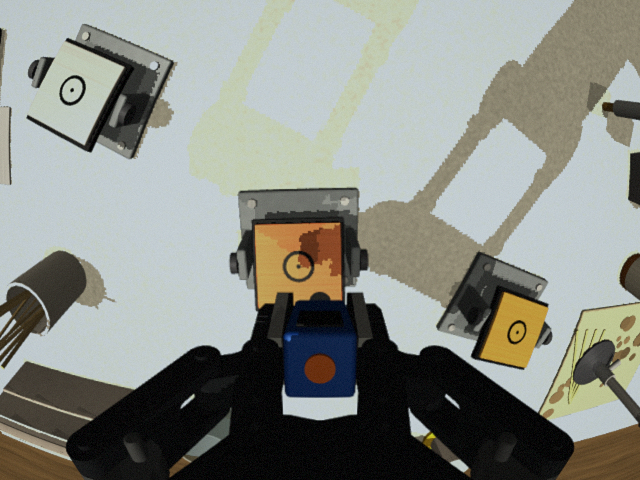

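View pics/s4.png

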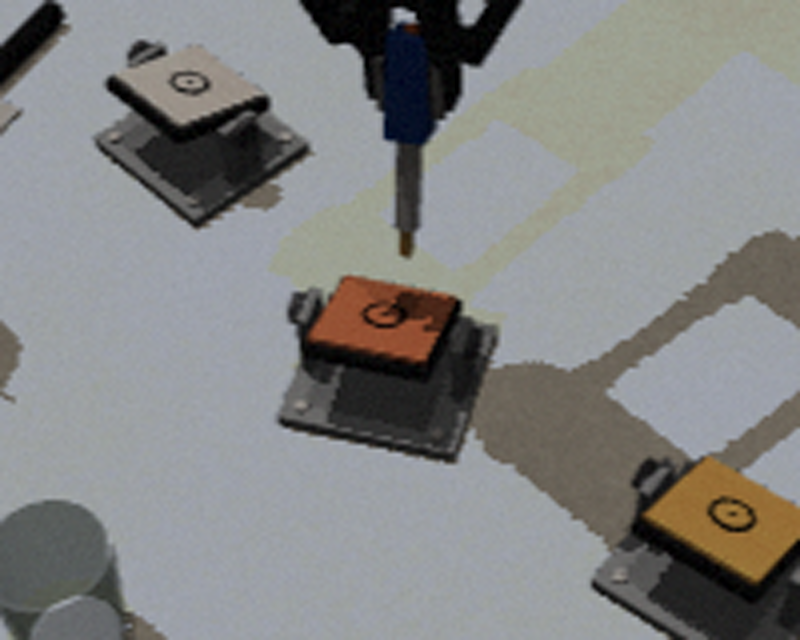

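```bash
cat >> m.py <<'E'
def copper(W,img,rows,cols):
    hsv=cv2.cvtColor(img,cv2.COLOR_BGR2HSV);m=np.zeros(W.shape[:2],bool);m[rows[0]:rows[1],cols[0]:cols[1]]=1
    m&=(hsv[...,1]>90)&(hsv[...,0]<25)&(abs(W[...,2]-.062)<.025)
    m=cv2.erode(m.astype('u1'),np.ones((3,3)))>0
    return plane(W[m])
E
python3 - <<'E'
from m import *
W=np.load("w3W.npy");img=cv2.imread("pics/w3.png")
c,n,k=copper(W,img,(220,310),(252,345));print(c.round(4),n.round(4),k,np.degrees(np.arccos(n[2])).round(2),np.degrees(np.arctan2(n[1],n[0])))
g=cv2.cvtColor(img,cv2.COLOR_BGR2GRAY)
cv2.imwrite("pics/c.png",cv2.resize(img[215:310,245:350],None,fx=6,fy=6,interpolation=cv2.INTER_CUBIC))
for u,v in ((298,266),(299,267),(283,266),(314,266)): print(u,v,W[v,u].round(4),g[v,u])
# ring: dark pixels on plate near centre
m=np.zeros(g.shape,bool);m[246:288,278:320]=1;m&=g<60
vv,uu=np.nonzero(m);print(m.sum(),uu.min(),uu.max(),vv.min(),vv.max(),np.nanmean(W[m],0))
print(cv2.fitEllipse(np.stack([uu,vv],1).astype('f4')))
E
```

```text
[ 0.5654 -0.1245  0.0607] [-0.2905 -0.0387  0.9561] 5517 17.04 -172.41127075878802
298 266 [ 0.5705 -0.124   0.0627] 41
299 267 [ 0.5714 -0.1231  0.0625] 56
283 266 [ 0.5717 -0.1361  0.0629] 70
314 266 [ 0.5695 -0.1111  0.0621] 113
263 284 316 246 280 [ 0.56675396 -0.12075512  0.06147947]
((299.0518798828125, 264.82012939453125), (27.166349411010742, 33.11717224121094), 36.169952392578125)
```

View pics/c.png

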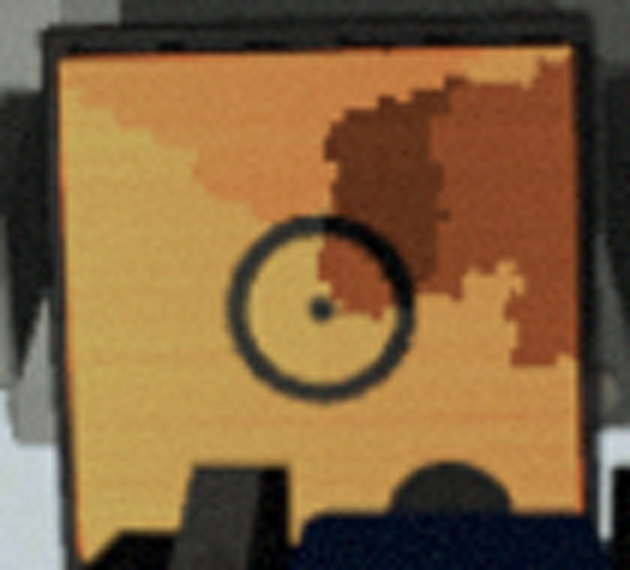

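Emit:
send_rows --jaw '[0.1,0.1,0.1,0.1,0.1,0.1,0.1,0.1,0.1,0.1,0.1,0.1]' --pt "0 0.01 -0.04" --pt "0 0.03 -0.04" --pt "0.01 0.05 -0.01" --pt "0.018 0.05 0" --pt "0.018 0.05 0" --pt "0.018 0.05 0" --pt "0.018 0.05 0" --pt "0.018 0.05 0" --pt "0.018 0.045 0" --pt "0 0.01 0" --pt "0 0 0" --pt "0 0 0" --twist '[0,0,0,0,0,0,0,0,0,0,0,0]' --newtons 100

```text
time_s: 14.1
position: [0.3578, 0.2657, 0.2994]
ee_rot: [3.104, 0.039, -3.033]
contact_force: [0.6, -0.5, -1.1]
finger_gap: 0.27
```

```bash
python3 - <<'E'
from h import *
go([.354,.2745,.135],188)
E
```

```text
t 14.1 pos [0.3578 0.2657 0.2994] rpy [ 177.87    2.23 -173.77] F [ 0.57 -0.49 -1.15] gap 0.27 shift [0.0093 0.003  0.1644] twist -0.031
```

Emit:
send_rows --jaw '[0.1,0.1,0.1,0.1,0.1,0.1,0.1]' --pt "0.004 0.001 0.035" --pt "0.002 0.001 0.04" --pt "0.002 0.001 0.04" --pt "0 0 0.03" --pt "0 0 0.015" --pt "0 0 0" --pt "0 0 0" --twist '[0,0,0,0,0,0,0]'

```text
time_s: 14.98
position: [0.3626, 0.2669, 0.1362]
ee_rot: [3.107, 0.044, -3.048]
contact_force: [0.5, 0.1, -1.2]
finger_gap: 0.266
```

```bash
python3 - <<'E'
from h import *
go([.367,.278,.135],188)
E
```

```text
t 14.97 pos [0.3626 0.2669 0.1362] rpy [ 177.99    2.52 -174.66] F [ 0.49  0.1  -1.21] gap 0.266 shift [-0.0054  0.0106  0.0018] twist -0.046
```

Emit:
send_rows --jaw '[0.1,0.1,0.1,0.1]' --pt "-0.006 0.002 0" --pt "-0.008 0.001 0" --pt "-0.008 0.001 0" --pt "-0.008 0.001 0" --twist '[0,0,0,0]' --newtons 100

```text
time_s: 15.48
position: [0.3772, 0.2711, 0.1347]
ee_rot: [3.111, 0.008, -3.051]
contact_force: [-10.4, 0.1, -1.2]
finger_gap: 0.266
```

```bash
python3 - <<'E'
from h import *
go([.367,.278,.135],188)
E
```

```text
t 15.47 pos [0.3772 0.2711 0.1347] rpy [ 178.25    0.44 -174.79] F [-10.41   0.13  -1.21] gap 0.266 shift [ 0.0095  0.0078 -0.0001] twist -0.049
```

Emit:
send_rows --jaw '[0.1,0.1,0.1]' --pt "-0.006 0.001 0" --pt "-0.006 0.001 0" --pt "-0.004 0 0" --twist '[0,0,0]'

```text
time_s: 15.85
position: [0.3791, 0.2711, 0.1327]
ee_rot: [3.117, -0.026, -3.051]
contact_force: [-6.0, -0.4, 2.1]
finger_gap: 0.265
```

```bash
python3 - <<'E'
from m import *
go([.367,.278,.135],188)
f=arm.grab_frame("wrist")
W=fcloud(f["z_map"],f["camera_matrix"],f["position"],f["attitude"])
for o in handle_axis(W,f["image"]): print(*o)
E
```

```text
t 15.85 pos [0.3791 0.2711 0.1327] rpy [ 178.6    -1.47 -174.78] F [-6.02 -0.39  2.06] gap 0.265 shift [ 0.0115  0.008  -0.0018] twist -0.049
3584 [0.3735 0.2696 0.1798] [-0.2971 -0.046   0.9537] 17.49
1304 [0.3707 0.27   0.1525] [0.954  0.0778 0.2896] 73.17
```

Emit:
send_rows --jaw '[0.1,0.1,0.1,0.1,0.1,0.1,0.1,0.1]' --pt "0.012 0 0" --pt "0.004 0 -0.01" --pt "0 0 -0.04" --pt "0 0 -0.04" --pt "0 0 -0.04" --pt "0 0 -0.03" --pt "0 0 0" --pt "0 0 0" --twist '[0,0,0,0,0,0,0,0]'

```text
time_s: 16.9
position: [0.3715, 0.2679, 0.3045]
ee_rot: [3.112, -0.005, -3.049]
contact_force: [0.3, 0.4, -1.7]
finger_gap: 0.268
```

```bash
python3 - <<'E'
from m import *
go([.53,-.12,.22],185)
E
```

```text
t 16.9 pos [0.3715 0.2679 0.3045] rpy [ 178.29   -0.28 -174.7 ] F [ 0.26  0.44 -1.71] gap 0.268 shift [-0.1224 -0.4032  0.0719] twist 0.005
```

Emit:
send_rows --jaw '[0.1,0.1,0.1,0.1,0.1,0.1,0.1,0.1,0.1,0.1,0.1,0.1,0.1]' --pt "0 -0.03 0" --pt "-0.01 -0.05 0" --pt "-0.018 -0.05 0" --pt "-0.018 -0.05 0" --pt "-0.018 -0.05 0" --pt "-0.018 -0.05 0" --pt "-0.018 -0.05 0" --pt "-0.018 -0.04 0.02" --pt "-0.005 -0.02 0.03" --pt "0 0 0.03" --pt "0 0 0.015" --pt "0 0 0" --pt "0 0 0" --twist '[0,0,0,0,0,0,0,0,0,0,0,0,0]'

```text
time_s: 18.52
position: [0.5268, -0.1169, 0.1736]
ee_rot: [3.104, -0.029, -3.047]
contact_force: [0.1, 0.6, -1.2]
finger_gap: 0.269
```

```bash
cat >> m.py <<'E'
def wrist(save=None):
    f=arm.grab_frame("wrist");W=fcloud(f["z_map"],f["camera_matrix"],f["position"],f["attitude"])
    if save: cv2.imwrite(save,f["image"]);np.save("lastW.npy",W)
    o=handle_axis(W,f["image"])
    for x in o: print(*x)
    a=o[0][2]; b=o[1][2]
    # refine: axis from both faces, in the vertical plane of lean
    C=np.array([.5708,-.1237,.0626]);n=np.array([-.2905,-.0387,.9561])
    orig=o[0][1]-.030*a; tip=orig-.103*a; d=tip-C
    print("angle to n",np.degrees(np.arccos(a@n)).round(2),"axis-n",(a-n).round(3),"tip",tip.round(4),"height",(d@n).round(4),"lateral",(d-(d@n)*n).round(4))
    return f,W
E
python3 - <<'E'
from m import *
go([.53,-.12,.2],188)
wrist("pics/w5.png")
E
```

```text
t 18.52 pos [ 0.5268 -0.1169  0.1736] rpy [ 177.85   -1.64 -174.6 ] F [ 0.11  0.58 -1.16] gap 0.269 shift [-0.0022 -0.0024 -0.0266] twist -0.045
3539 [ 0.521  -0.1192  0.2207] [-0.3058 -0.0619  0.9501] 18.18
1235 [ 0.5185 -0.1184  0.1932] [0.9532 0.0741 0.2931] 72.95
angle to n 1.58 axis-n [-0.015 -0.023 -0.006] tip [ 0.5617 -0.111   0.0943] height 0.0325 lateral [0.0003 0.014  0.0007]
```

Emit:
send_rows --jaw '[0.1,0.1,0.1,0.1]' --pt "0 -0.008 0" --pt "0 -0.002 0.005" --pt "0 0 0" --pt "0 0 0" --twist '[0.066,0,0,0]'

```text
time_s: 19.08
position: [0.5285, -0.1263, 0.1703]
ee_rot: [3.107, -0.027, -3.112]
contact_force: [-0.0, 0.4, -1.8]
finger_gap: 0.266
```

```bash
python3 - <<'E'
from m import *
go([.53,-.12,.2],188)
wrist("pics/w6.png")
for n in ("scene","top"):
    f=arm.grab_frame(n);W=cloud(f)
    K=np.array(f["camera_matrix"]);M=Rot(f["attitude"])
    for x in arm.tip_of("plunger",f)[:2]:
        u,v=np.array(x["location"])*[640,480];r=M@[(u-K[0,2])/K[0,0],(v-K[1,2])/K[1,1],1]
        # intersect with height plane of tip above plate unknown: report depth-based and closest at z
        print(n,x["score"],(u,v),W[int(round(v)),int(round(u))].round(4),"pos+r*t at z=.088",(np.array(f["position"])+r*(.088-f["position"][2])/r[2]).round(4))
    if n=="scene": cv2.imwrite("pics/s6.png",cv2.resize(f["image"][190:290,250:370],None,fx=6,fy=6,interpolation=cv2.INTER_CUBIC))
E
```

```text
t 19.07 pos [ 0.5285 -0.1263  0.1703] rpy [ 178.04   -1.52 -178.3 ] F [-0.05  0.37 -1.78] gap 0.266 shift [-0.0009  0.0073 -0.0295] twist -0.11
3591 [ 0.5228 -0.1281  0.2175] [-0.3012 -0.0432  0.9526] 17.72
1243 [ 0.52   -0.1273  0.1903] [0.9554 0.0155 0.2951] 72.84
angle to n 0.57 axis-n [-0.011 -0.005 -0.003] tip [ 0.5629 -0.1224  0.0908] height 0.0292 lateral [0.0005 0.0025 0.0003]
scene 0.46 (np.float64(522.624), np.float64(294.192)) [ 0.4552  0.3914 -0.0013] pos+r*t at z=.088 [0.5285 0.37   0.088 ]
scene 0.39 (np.float64(295.616), np.float64(201.504)) [ 0.5452 -0.1285  0.1869] pos+r*t at z=.088 [ 0.4544 -0.1768  0.088 ]
```

View pics/s6.png

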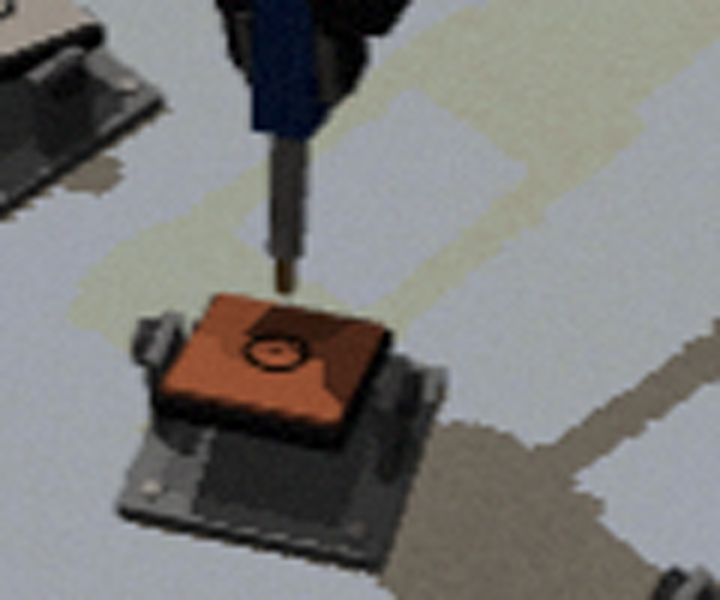

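```bash
python3 - <<'E'
from m import *
p=np.array(arm.get_state()["position"])
go(p+[.006,-.0018,-.0192],181.7)
E
```

```text
t 19.32 pos [ 0.5284 -0.1264  0.1701] rpy [ 178.04   -1.56 -178.33] F [ 0.92 -0.8  -1.46] gap 0.271 shift [-0.0065 -0.0026  0.019 ] twist -0.0
```

Emit:
send_rows --jaw '[0.1,0.1,0.1,0.1,0.1,0.1]' --pt "-0.002 -0.001 0.006" --pt "-0.002 -0.001 0.006" --pt "-0.0015 -0.0005 0.005" --pt "-0.001 0 0.002" --pt "0 0 0" --pt "0 0 0" --twist '[0,0,0,0,0,0]'

```text
time_s: 20.08
position: [0.5348, -0.1281, 0.1489]
ee_rot: [3.107, -0.028, -3.112]
contact_force: [0.4, -0.5, -1.6]
finger_gap: 0.266
```

```bash
python3 - <<'E'
from m import *
go([.53,-.12,.2],181.7)
wrist("pics/w7.png")
f=arm.grab_frame("scene");cv2.imwrite("pics/s7.png",cv2.resize(f["image"][190:290,250:370],None,fx=6,fy=6,interpolation=cv2.INTER_CUBIC))
E
```

```text
t 20.07 pos [ 0.5348 -0.1281  0.1489] rpy [ 178.01   -1.61 -178.31] F [ 0.4  -0.53 -1.55] gap 0.266 shift [ 0.006   0.01   -0.0506] twist -0.0
3597 [ 0.5291 -0.1296  0.196 ] [-0.2994 -0.0308  0.9536] 17.51
1252 [ 0.5264 -0.129   0.1686] [0.9557 0.0161 0.2939] 72.91
angle to n 0.79 axis-n [-0.009  0.008 -0.002] tip [ 0.5689 -0.1255  0.0692] height 0.0069 lateral [ 0.0001 -0.0015 -0.    ]
```

View pics/s7.png

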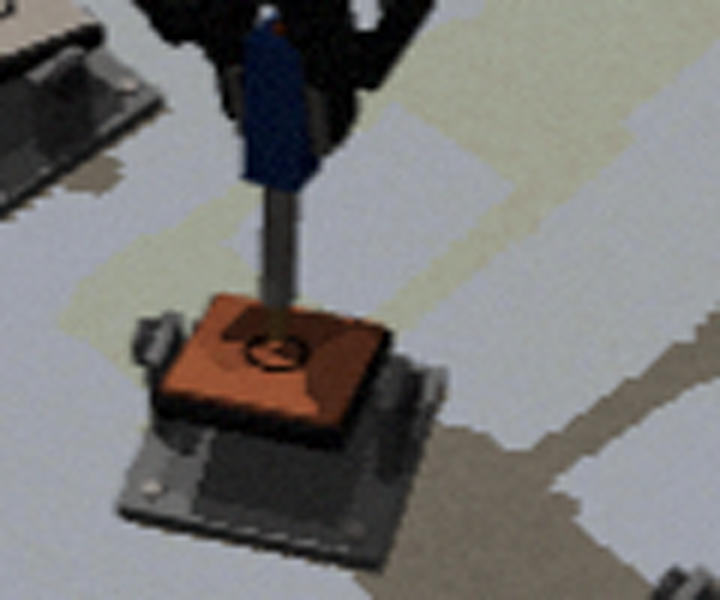

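Emit:
send_rows --jaw '[0.1,0.1,0.1,0.1]' --pt "-0.001 0 0.003" --pt "-0.0007 0 0.002" --pt "0 0 0" --pt "0 0 0" --twist '[0,0,0,0]'

```text
time_s: 20.68
position: [0.5365, -0.1279, 0.1439]
ee_rot: [3.107, -0.027, -3.112]
contact_force: [0.9, -0.4, -1.4]
finger_gap: 0.264
```

```bash
cat >> m.py <<'E'
def st(k=6):
    n=np.array([-.2905,-.0387,.9561]);p0=np.array([.5348,-.1281,.1489])
    s=arm.get_state();p=np.array(s["position"]);d=p-p0
    print("t",round(s["time_s"],2),"rpy",np.degrees(s["ee_rot"]).round(2),"adv",(-d@n).round(4),"lat",(d-(d@n)*n).round(4),"F.n",round(float(np.array(s["contact_force"])@n),2),"F",np.round(s["contact_force"],2))
E
python3 - <<'E'
from m import *
st();wrist()
E
```

```text
t 20.68 rpy [ 178.02   -1.57 -178.31] adv 0.0053 lat [0.0002 0.     0.    ] F.n -1.6 F [ 0.88 -0.38 -1.42]
3584 [ 0.5309 -0.1296  0.191 ] [-0.3013 -0.0414  0.9526] 17.71
1251 [ 0.5281 -0.1288  0.1635] [0.9555 0.0156 0.2947] 72.86
angle to n 0.77 axis-n [-0.011 -0.003 -0.003] tip [ 0.571  -0.1241  0.0643] height 0.0016 lateral [ 0.0006 -0.0003  0.0002]
```

Emit:
send_rows --jaw '[0.1,0.1,0.1]' --pt "-0.0006 0 0.002" --pt "-0.0006 0 0.002" --pt "-0.0003 0 0.001" --twist '[0,0,0]'

```text
time_s: 21.1
position: [0.538, -0.1277, 0.1391]
ee_rot: [3.107, -0.027, -3.112]
contact_force: [-0.5, 0.6, 0.2]
finger_gap: 0.271
```

```bash
python3 - <<'E'
from m import *
st()
E
```

```text
t 21.1 rpy [ 178.04   -1.54 -178.31] adv 0.0103 lat [ 0.0003 -0.      0.0001] F.n 0.32 F [-0.49  0.57  0.21]
```

Emit:
send_rows --jaw '[0.1,0.1]' --pt "-0.0004 0 0.0012" --pt "-0.0003 0 0.001" --twist '[0,0]'

```text
time_s: 21.35
position: [0.5386, -0.1276, 0.1372]
ee_rot: [3.108, -0.027, -3.112]
contact_force: [-0.3, -0.1, 1.3]
finger_gap: 0.269
```

```bash
python3 - <<'E'
from m import *
st()
for i in range(6): arm.grab_frame("top"); st()
E
```

```text
t 21.35 rpy [ 178.05   -1.54 -178.31] adv 0.0124 lat [ 0.0003 -0.      0.0001] F.n 1.35 F [-0.26 -0.07  1.33]
t 21.4 rpy [ 178.05   -1.54 -178.31] adv 0.0125 lat [ 0.0002 -0.      0.0001] F.n 1.76 F [-0.63  0.02  1.65]
t 21.45 rpy [ 178.05   -1.54 -178.31] adv 0.0124 lat [ 0.0003 -0.      0.0001] F.n 1.35 F [-0.56  0.43  1.26]
t 21.5 rpy [ 178.05   -1.54 -178.31] adv 0.0124 lat [ 0.0002 -0.      0.0001] F.n 2.11 F [-1.91  0.09  1.63]
t 21.55 rpy [ 178.05   -1.53 -178.31] adv 0.0124 lat [ 0.0003 -0.      0.0001] F.n 1.43 F [-0.52 -0.14  1.33]
t 21.6 rpy [ 178.05   -1.53 -178.31] adv 0.0123 lat [0.0003 0.     0.0001] F.n 2.26 F [-0.83 -0.47  2.09]
t 21.65 rpy [ 178.05   -1.53 -178.31] adv 0.0124 lat [ 0.0003 -0.      0.0001] F.n 2.1 F [-1.78  0.94  1.69]
```

```bash
python3 - <<'E'
from m import *
wrist()
f=arm.grab_frame("scene");cv2.imwrite("pics/s8.png",cv2.resize(f["image"][190:290,250:370],None,fx=6,fy=6,interpolation=cv2.INTER_CUBIC))
st()
E
```

```text
3539 [ 0.5329 -0.1293  0.1842] [-0.3016 -0.0271  0.953 ] 17.63
1244 [ 0.5302 -0.1287  0.157 ] [0.9557 0.0166 0.2938] 72.92
angle to n 1.07 axis-n [-0.011  0.012 -0.003] tip [ 0.573  -0.1257  0.0575] height -0.0055 lateral [ 0.0006 -0.0022  0.0001]
t 21.75 rpy [ 178.05   -1.53 -178.31] adv 0.0124 lat [0.0003 0.     0.0001] F.n 2.28 F [-0.73  0.24  2.17]
```

View pics/s8.png

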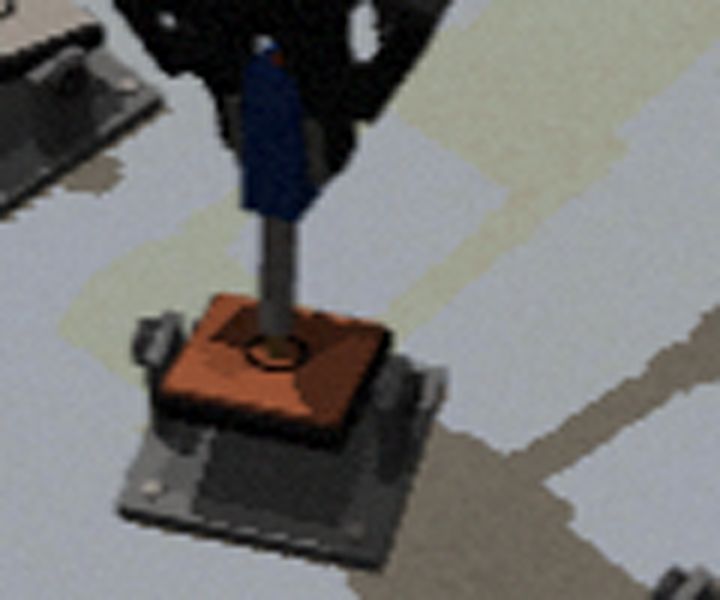

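The tip sits inside the ring: it ends near pixel (279,355), the ring centre is near (276,352), and the probe is square to the face with the tip part-way in. Handing in.

```bash
python3 -c "
from rig import arm
print(arm.finish_job())"
```

```text
the job is handed in; nothing more can be done
None
```

The probe is out of its holder and its tip is pressed inside the black ring on the copper sample, still held in the gripper. I handed in at about 21.8 s of the 38 s.

**How it was done:** The moves only allow a turn about the tool's own axis. To tilt the probe, I gripped it lightly and levered its shank on the holder's top edge. That tilted it too far, to 23° against a target of about 17°. I corrected this by pushing the tip sideways against the holder's side, with a sideways reading of up to about 10 N. Then I carried it over the copper, twisted it to match the face, and lowered it along the face's normal.

**Last checks:**

| Check | Result |
|---|---|
| Probe axis against the copper normal | 0.6–1.1° off by depth fit (face tilt about 17°) |
| Tip position | 0.5–2 mm from the ring's centre; the fits vary by about 2 mm, all inside the 10 mm inner radius |
| Tip travel | About 5.5 mm by position, 5.7 mm by force |
| Press force | About 3.3 N net of the weight reading; noise about ±0.5 N |
| Holding still | Pose steady over the last 0.4 s |

**What disagreed:** The network that looks for the tip did not find it on the held probe, so I used the depth fit and the last scene picture instead. The two camera estimates of the copper ring's centre differed by about 5 mm until the wrist view agreed with the top view.

The route was planned clear of the brass and aluminium samples and the other objects. I did not take a last full picture to confirm that the loose items had not moved.

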